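Draw the curling wand out of its hooded rest

ROBOT

A 6-joint arm with a two-finger parallel gripper is mounted at the origin on a cart in front of the work surface, level with it; the furniture and walls round the work are solid. World frame = base frame: x ahead of the robot, y to its left, z up, the work surface at z = 0. Lengths are in m, angles in degrees, forces in N, time in s.
With the tool pointing down it reaches from about 0.375 to 0.9 m from the base axis. Payload 3.1 kg.
Tool frame: the origin (TCP) lies between the finger pads; the fingertips stand 11 mm ahead of it and the grasp point (between the pads) lies 8 mm behind it; z points along the fingers, y is the line along which they close (so a half turn about z gives the same grasp; the last joint's range is limited). The gripper opens to 87 mm and grips with 3 to 60 N. Pads are 19 mm wide; open, the fingers measure 117 mm over their backs; the gripper's body (75 mm by 190 mm) begins 51 mm behind the grasp point.
Start: joints at [-10.227, 30.224, 82.088, -0, 67.689, -10.227], TCP at [0.625, 0, 0.234] pointing down, gripper open.
Joint ranges: [-176.69, 176.69], [-43.24, 126.21], [12.49, 139.97], [-82, 262], [0, 151.66], [-163.58, 163.58]. Speed limits (degrees/s): [159.86, 159.86, 180, 180, 180, 180].

INTERFACE

Orientations are given as a 3x3 rotation matrix whose columns are the frame's x, y, z axes.
In Python, from rig import bot gives the robot as it stands.
- The arm moves only by the tool apply_moves, never from a script. Its argument "steps" is a list that holds one entry, the list of rows, each a list of 7 numbers: the shift along the tool's x, y, z in cm, then the turn, a rotation vector about the tool's x, y, z in degrees, then the gripper command: -1 is shut, 1 is fully open, values between are in proportion. In form: [[[dx, dy, dz, rx, ry, rz, jaw], ...]]. A call has 1 to 20 rows; each row is the pose to reach, as a shift and turn from the pose commanded when the call began, along the tool's axes at that moment; what a row does not reach only later rows make up. A row lasts 1/8 s, in which the tool goes at most 62.5 mm and 10.7 degrees, less where a joint would pass 70% of its speed; a pose out of reach is approached as far as the arm can. A call with a gripper value outside its range is refused whole. The fingers move at their own pace and stop on an object; the grip force is fixed at half the most. Time passes only in rows, so rows that repeat a pose let the fingers close. It gives the time, the measured TCP pose, the force, the opening and the grip force at its end, in the units of the state.
- bot.read_state(): the state, without advancing time (a new reading comes with each control period).
- bot.capture(name): name is "scene" or "side" or "wrist"; returns the picture (480x640x3 uint8, blue, green, red); there is no depth.
- bot.camera_model(name): a dict with "intrinsics" (3x3 intrinsics, pixels), "R" (3x3) and "t" (3): a world point X has camera coordinates R X + t. Camera axes: x right, y down, z forward; pixel columns grow to the right and rows downward; lengths in m; the calibration is good to about 2 mm. The wrist camera is an equidistant fisheye: a pixel r from the principal point sees the ray r / f radians off the axis. A picture is of the moment at which its call begins: read the wrist's pose just before it. camera_model takes no time and is no camera call; for the wrist camera it gives the pose at the moment of the call.
- bot.hand_in(): hands the job in; it is judged then, once.
The state is a dict: "time_s": time; "joint_positions": joint angles; "qvel": joint speeds; "tau": joint torques, N m; "position": TCP position; "tcp_rot": TCP orientation; "force": force on the tool from outside, world axes, zero at the start; "moment": the same for the moment, N m; "opening": opening from 0.0 (shut) to 1.0 (fully open); "grasp_force": force on a finger pad.
Only numpy, scipy, OpenCV 4.12 (cv2) and the standard library are available. Lean on these libraries where they do the work, as an engineer would, in place of code of your own. Each camera call takes 0.05 s, during which the arm holds its last target. There are 200 camera calls.

TASK

The curling wand lies in the white tray with its barrel under the heat-guard hood, and it is longer than the tray's open mouth: take it by the handle, tilt the handle end up over the tray's front wall, and draw it out diagonally from under the hood without forcing it against the tray. Then hold it level and still with the whole wand at least 10 cm above the tray's rim, and finish while still holding it there. Leave the other things on the table where they are.

Things in the scene. Friction and masses are not known exactly. Their poses are not given: they have to be found in the camera images.
- rest: Fixed white open tray 222 long (x), 127 wide (y), 62 mm high; -x end towards the robot. Origin: centre of underside, z up. Walls 6, floor 5 mm thick: inside 210 x 115, 57 mm deep. A flat hood, 5 mm thick, flush with the rim, roofs it from x = +50 mm to the +x end: 52 mm clear below. The mouth left open is 155 mm long (x = -105 to +50) and 115 mm wide, shorter than the wand.
- wand: Loose curling wand, 200 mm long, about 0.16 kg, lying on the tray floor, barrel tip under the hood. Origin: mid-length, on the handle's underside; x runs to the barrel tip, z up. Black flat-sided handle 30 wide (y), 28 mm high, x = -100 to +5 mm; steel barrel of 20 mm diameter, axis at z = 14 mm, to x = +100. Centre of mass x = -22. Grip across the handle, e.g. at x = -40.
- wand_heel (a point): Middle of the lower edge of the wand's handle end: x = -100, y = 0, z = 0 mm in the wand's frame.
- wand_tip (a point): Centre of the barrel's tip: x = +100, y = 0, z = 14 mm in the wand's frame.
- hood_edge (a point): Middle of the hood's front edge, at its top: x = +50, y = 0, z = 62 mm in the rest's frame.
- scissors: Bystander, to be left alone: pair of scissors with blue finger rings lying flat, 87 x 199 x 9 mm. Origin: centre of the underside.
- clip_2: Bystander, to be left alone: slim plastic hair section clip, 12 x 96 x 25 mm. Origin: centre of the underside.
- perm_rod_2: Bystander, to be left alone: waisted plastic perm rod lying down, 22 x 72 x 22 mm. Origin: centre of the underside.
- cream_pot: Bystander, to be left alone: round lidded cream pot, 58 mm wide, 37 mm high. Origin: centre of the underside.
- perm_rod_0: Bystander, to be left alone: waisted plastic perm rod lying down, 22 x 72 x 22 mm. Origin: centre of the underside.

How it is judged:
By the outcome, as a careful person would: the job done as asked, in the order asked, and still so for the second after the job is handed in, while the arm keeps its last pose, push and grip.
It also fails if it takes over 38 s, if anything falls off the work surface, if the arm or the gripper's body presses on something with over 40 N, if the wrist force passes 120 N, or if a joint passes its speed limit or range.

## Working session

There is one attempt and no reset: what is moved stays moved. The work goes in short steps, Python scripts to look and compute and a tool call to move; the robot and the scene stay as the last step left them, time stands still between calls to the robot, and variables do not carry over. Pictures are saved under pics/ and viewed, at most 10 in all, crops included, and the job is handed in when it is done.

Besides the shell and the picture viewer there is one more tool, called after ">>>" as name(argument=value, ...), one argument or row to a line, values as JSON. apply_moves: Moves the arm, as the interface text tells. Its arguments: {"type":"object","properties":{"steps":{"type":"array","items":{"type":"array","items":{"type":"array","items":{"type":"number"}}}}},"required":["steps"]}

```bash
mkdir -p pics; python3 - <<'E'
from rig import bot
import cv2
s=bot.read_state();print(s['time_s'],s['position'],s['tcp_rot'],s['opening'])
for n in('scene','side','wrist'):
    cv2.imwrite(f'pics/{n}0.png',bot.capture(n)); m=bot.camera_model(n);print(n,m)
E
```

```text
0.0 [6.24290428e-01 1.42259662e-04 2.32577850e-01] [[-1.15315233e-06  9.99997714e-01 -2.13818251e-03]
 [ 9.99999937e-01  1.91209559e-06  3.54945824e-04]
 [ 3.54949101e-04 -2.13818197e-03 -9.99997651e-01]] 0.9994136967984936
scene {'intrinsics': array([[473.51213668,   0.        , 322.52884436],
       [  0.        , 473.51213668, 238.37582279],
       [  0.        ,   0.        ,   1.        ]]), 'R': array([[-0.83606743, -0.5486062 , -0.00474209],
       [-0.34903266,  0.53854944, -0.76690332],
       [ 0.42328177, -0.63952774, -0.64174513]]), 't': array([0.51048923, 0.06712127, 0.90556764])}
side {'intrinsics': array([[522.21976332,   0.        , 333.95559585],
       [  0.        , 522.21976332, 231.36460523],
       [  0.        ,   0.        ,   1.        ]]), 'R': array([[ 9.01771844e-01, -4.32211610e-01, -8.15485580e-04],
       [-2.66710193e-01, -5.54980887e-01, -7.87947897e-01],
       [ 3.40107650e-01,  7.10766727e-01, -6.15741380e-01]]), 't': array([-0.32248935,  0.30387672,  0.62159988])}
wrist {'intrinsics': array([[371.64829954,   0.        , 323.76636125],
       [  0.        , 371.64829954, 235.98617116],
       [  0.        ,   0.        ,   1.        ]]), 'R': array([[ 9.99997530e-01, -4.59590464e-04, -2.17469004e-03],
       [ 1.07237230e-04, -9.67274705e-01,  2.53731422e-01],
       [-2.22013521e-03, -2.53731028e-01, -9.67272266e-01]]), 't': array([-0.62306962, -0.03076976,  0.39050142])}
```

View pics/scene0.png

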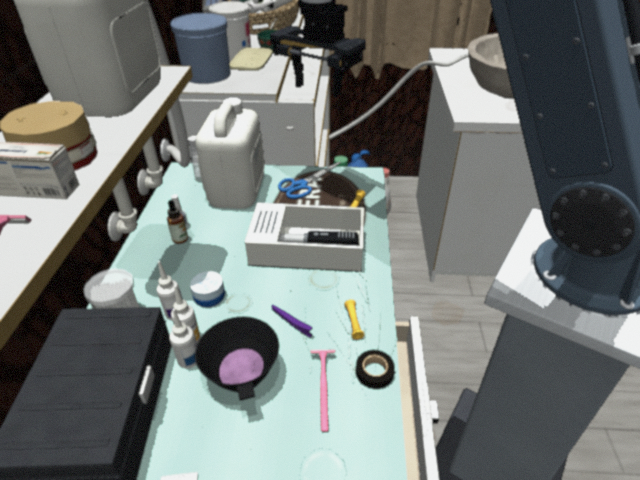

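View pics/side0.png

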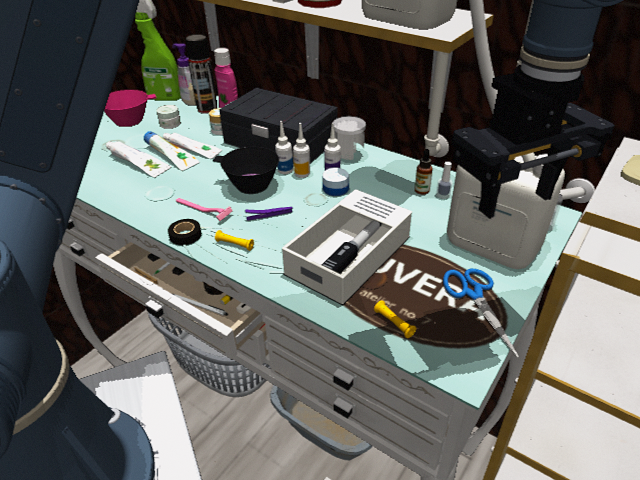

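View pics/wrist0.png

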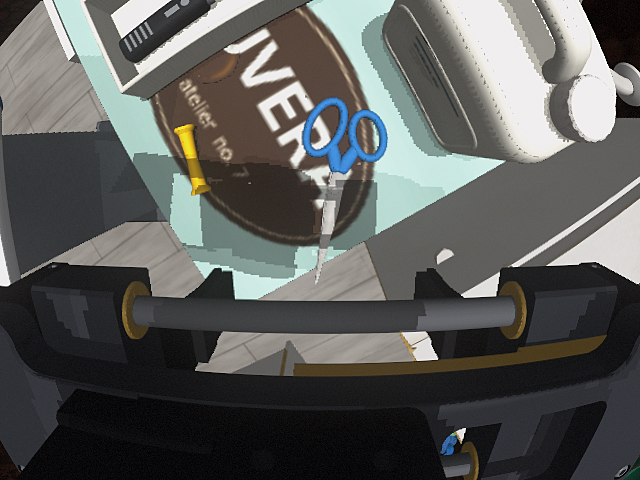

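The scene view shows the tray at about (247–366, 203–270), with the black handle at (305–358, 230–245). In the side view the tray is at (283–411, 190–302) with the handle at about (343, 253). The scissors and one perm rod lie on the -y side. I'll enlarge the tray for exact corners.

```bash
python3 - <<'E'
import cv2,numpy as np
a=cv2.imread('pics/side0.png')[180:310,275:420]; b=cv2.imread('pics/scene0.png')[195:275,240:375]
A=cv2.resize(a,None,fx=4.6,fy=4.6,interpolation=cv2.INTER_CUBIC);B=cv2.resize(b,None,fx=5.8,fy=5.8,interpolation=cv2.INTER_CUBIC)
for I,f,x0,y0 in((A,4.6,275,180),(B,5.8,240,195)):
    for x in range(x0//10*10+10,x0+150,10): 
        c=int((x-x0)*f); cv2.line(I,(c,0),(c,5),(0,0,255),1);cv2.putText(I,str(x),(c,15),0,.35,(0,0,255))
    for y in range(y0//10*10+10,y0+130,10):
        c=int((y-y0)*f); cv2.line(I,(0,c),(5,c),(0,0,255),1);cv2.putText(I,str(y),(6,c),0,.35,(0,0,255))
cv2.imwrite('pics/sideC.png',A);cv2.imwrite('pics/sceneC.png',B)
E
```

```text
(no output)
```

View pics/sideC.png

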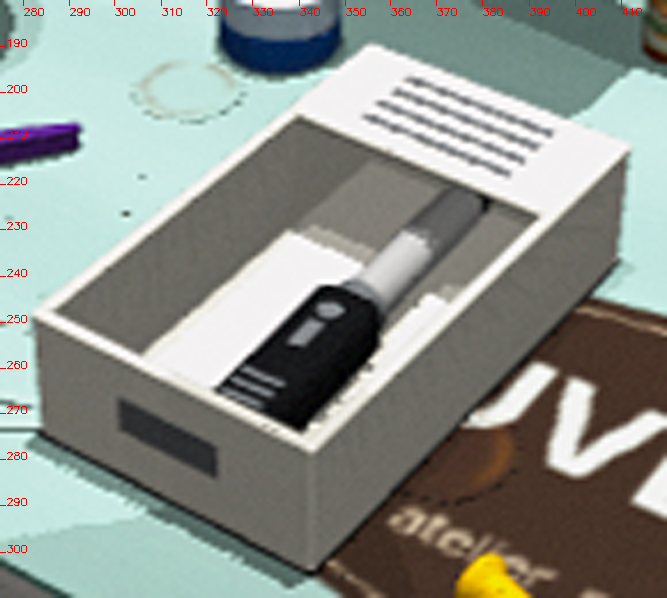

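View pics/sceneC.png

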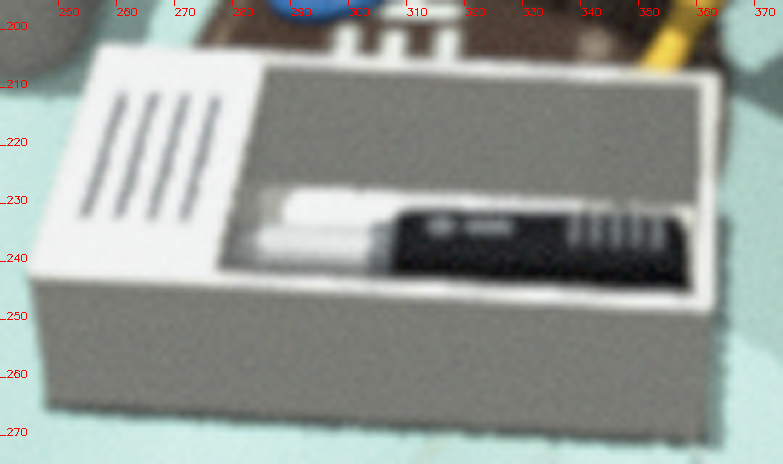

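```bash
cat > h.py <<'E'
from rig import bot
import numpy as np
from scipy.optimize import least_squares
def proj(m,P):
    c=P@m['R'].T+m['t']; u=c@m['intrinsics'].T; return u[:,:2]/u[:,2:]
def place(p,L):
    c,s=np.cos(p[2]),np.sin(p[2]); L=np.atleast_2d(L)
    return np.c_[p[0]+c*L[:,0]-s*L[:,1],p[1]+s*L[:,0]+c*L[:,1],L[:,2]]
def fit(obs,p0):
    ms={n:bot.camera_model(n) for n in('scene','side')}
    f=lambda p:np.concatenate([(proj(ms[n],place(p,[l]))-uv).ravel() for n,l,uv in obs])
    r=least_squares(f,p0,loss='soft_l1'); return r.x,r.fun.reshape(-1,2)
E
python3 - <<'E'
from h import *
np.set_printoptions(precision=4,suppress=True)
X,Y,H=.111,.0635,.062
o=[('side',(-X,Y,H),(283.3,249.1)),('side',(-X,-Y,H),(343,278.9)),('side',(X,-Y,H),(411.7,212.6)),('side',(X,Y,H),(355.9,189.3)),('side',(-X,-Y,0),(343.5,304.3)),('side',(-X,Y,0),(284.1,274.1)),
('scene',(X,-Y,H),(256.9,202.8)),('scene',(-X,-Y,H),(364.1,207.4)),('scene',(-X,Y,H),(363.1,248.4)),('scene',(X,Y,H),(244.8,242.9)),('scene',(X,Y,0),(248.1,265.7)),('scene',(-X,Y,0),(362.8,271.9))]
p,r=fit(o,[.55,.25,.3]);print(p,np.degrees(p[2]));print(r)
T=.033
o=[('side',(.005,.015,T),(344.6,242)),('side',(.005,-.015,T),(357.2,247.4)),('scene',(.005,-.015,T),(309.5,231.2)),('scene',(-.1,-.015,T),(357.8,232))]
w,r=fit(o,p);print(w,np.degrees(w[2]));print(r)
d=w[:2]-p[:2];c,s=np.cos(p[2]),np.sin(p[2]);print('wand in rest',c*d[0]+s*d[1],-s*d[0]+c*d[1])
E
```

```text
[0.4971 0.2289 0.5053] 28.949790786451057
[[-2.778  -0.6991]
 [ 0.0165 -0.2691]
 [ 0.1882 -1.7928]
 [-1.679  -0.6029]
 [-0.858   2.1202]
 [-1.3103  1.5855]
 [-0.172  -1.0793]
 [-0.4004 -1.3484]
 [-0.0118 -1.9122]
 [-0.3702 -1.8317]
 [-0.1709 -0.4799]
 [-1.3246 -1.1396]]
[0.4935 0.2211 0.4488] 25.71656095292863
[[-0.4031 -2.066 ]
 [ 0.4272 -0.7987]
 [-0.0203 -3.2974]
 [ 3.2533 -0.0027]]
wand in rest -0.006912764645431887 -0.005116503026045873
```

>>> apply_moves(
  steps=[
    [[2,-1.7,0.5,0,0,6,0.25],[4,-3.4,1,0,0,12,0.25],[6,-5,1.5,0,0,19,0.25],[8,-6.7,2,0,0,25,0.25],[10,-8.4,2.5,0,0,31,0.25],[12,-10,3,0,0,37,0.25],[14,-11.7,3.5,0,0,43,0.25],[16,-13.4,4,0,0,50,0.25],[18,-15,4.5,0,0,56,0.25],[20.3,-16.7,5,0,0,62,0.25],[20.3,-16.7,5,0,0,62,0.25],[20.3,-16.7,5,0,0,62,0.25]],
  ],
)

```text
time_s: 1.65
position: [0.4587, 0.2028, 0.1837]
tcp_rot: [[0.882, 0.471, 0.001], [0.471, -0.882, -0.0], [0.001, 0.001, -1.0]]
force: [0.5, -0.1, -0.9]
opening: 0.627
grasp_force: 0.0
```

```bash
python3 - <<'E'
from rig import bot
import cv2,numpy as np
m=bot.camera_model('wrist');s=bot.read_state()
im=bot.capture('wrist');cv2.imwrite('pics/wrist1.png',im)
np.savez('w1.npz',K=m['intrinsics'],R=m['R'],t=m['t'])
print(s['time_s'],s['position'],s['tcp_rot'],s['joint_positions'],s['opening'],s['force'])
E
```

```text
1.65 [0.45872647 0.20278806 0.18368376] [[ 8.82249049e-01  4.70781811e-01  1.04928010e-03]
 [ 4.70782272e-01 -8.82249397e-01 -2.31349849e-04]
 [ 8.16811430e-04  6.98090652e-04 -9.99999423e-01]] [ 1.10772452e+01  2.49370300e+01  1.02625396e+02 -3.10057110e-02
  5.23811259e+01  7.30110779e+01] 0.6265423338968016 [ 0.51424117 -0.07918499 -0.94692957]
```

View pics/wrist1.png

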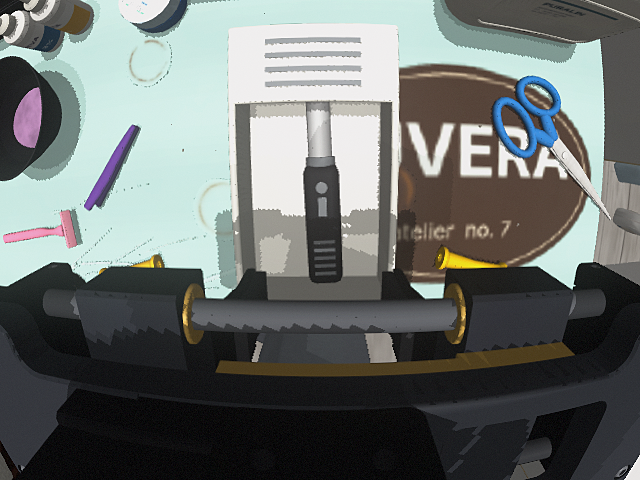

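The wrist view is clear. The hood's far corners are at (229,25) and (395,27), and its front edge runs from (230,103) to (397,104). The handle top spans (305–338,167) to (309–342,281).

```bash
cat >> h.py <<'E'
def ray(m,uv):
    d=(np.array(uv,float)-m['K'][:2,2])/m['K'][0,0]; r=np.hypot(*d); c=np.r_[d/r*np.sin(r),np.cos(r)]
    return -m['R'].T@m['t'], m['R'].T@c
def onz(m,uv,z):
    o,v=ray(m,uv); return o+v*(z-o[2])/v[2]
E
python3 - <<'E'
from h import *
np.set_printoptions(precision=4,suppress=True)
m=np.load('w1.npz')
h=[onz(m,u,.062) for u in((229,25),(395,27),(230,103),(397,104))]
for a in h:print(a)
print('hood w/l',*[np.linalg.norm(h[i]-h[j]) for i,j in((0,1),(2,3),(0,2),(1,3))])
d=(h[0]+h[1]-h[2]-h[3]);print('yaw',np.degrees(np.arctan2(d[1],d[0])))
y=np.arctan2(d[1],d[0]);u=np.array([np.cos(y),np.sin(y),0]);e=(h[2]+h[3])/2
b=(h[0]+h[1])/2;print('edge',e,'rest centre via edge',e-.05*u,'via back',b-.111*u)
w=[onz(m,q,.033) for q in((305.5,167),(338,166),(309,281),(342,282))]
B=(w[0]+w[1])/2;E=(w[2]+w[3])/2;d=B-E;yw=np.arctan2(d[1],d[0])
print('handle len',np.linalg.norm(d),'w',np.linalg.norm(w[0]-w[1]),np.linalg.norm(w[2]-w[3]),'yaw',np.degrees(yw))
uw=np.array([np.cos(yw),np.sin(yw),0]);print('origin via B',B-.005*uw,'via E',E+.1*uw)
O=(B-.005*uw+E+.1*uw)/2;C=(e-.05*u+b-.111*u)/2
v=np.array([-u[1],u[0],0]);print('wand in rest',(O-C)@u,(O-C)@v)
G=O-.04*uw;print('grip',G)
s=bot.read_state();R=s['tcp_rot'];print('tool shift cm',R.T@(np.r_[G[:2],.020]-s['position'])*100,'tool x yaw',np.degrees(np.arctan2(R[1,0],R[0,0])))
E
```

```text
[0.5663 0.3406 0.062 ]
[0.6215 0.23   0.062 ]
[0.5127 0.3102 0.062 ]
[0.5691 0.201  0.062 ]
hood w/l 0.12357090310726576 0.12285260981749305 0.06157059064068939 0.05992264622346796
yaw 29.25761448527554
edge [0.5409 0.2556 0.062 ] rest centre via edge [0.4973 0.2312 0.062 ] via back [0.4971 0.231  0.062 ]
handle len 0.09938775780675904 w 0.026359288702186446 0.028841875349732496 yaw 29.880534051422323
origin via B [0.4953 0.2241 0.033 ] via E [0.5001 0.2269 0.033 ]
wand in rest -0.002265739417014677 -0.005134639160828217
grip [0.463  0.2056 0.033 ]
tool shift cm [ 0.4795 -0.0892 16.3756] tool x yaw 28.02785184637191
```

>>> apply_moves(
  steps=[
    [[0.2,0,3,0,0,-0.7,0.25],[0.5,-0.1,6,0,0,-1.5,0.25],[0.5,-0.1,9,0,0,-1.5,0.25],[0.5,-0.1,12,0,0,-1.5,0.25],[0.5,-0.1,14,0,0,-1.5,0.25],[0.5,-0.1,15.5,0,0,-1.5,0.25],[0.5,-0.1,16.2,0,0,-1.5,0.25],[0.5,-0.1,16.2,0,0,-1.5,0.25]],
  ],
)

```text
time_s: 2.7
position: [0.4622, 0.2061, 0.0215]
tcp_rot: [[0.87, 0.492, 0.0], [0.492, -0.87, -0.0], [0.0, 0.0, -1.0]]
force: [-0.2, 0.5, 0.0]
opening: 0.625
grasp_force: 0.0
```

>>> apply_moves(
  steps=[
    [[0,0,0,0,0,0,-0.1],[0,0,0,0,0,0,-0.4],[0,0,0,0,0,0,-0.8],[0,0,0,0,0,0,-1],[0,0,0,0,0,0,-1],[0,0,0,0,0,0,-1],[0,0,0,0,0,0,-1],[0,0,0,0,0,0,-1]],
  ],
)

```text
time_s: 3.7
position: [0.4622, 0.2063, 0.0219]
tcp_rot: [[0.87, 0.492, 0.001], [0.492, -0.87, 0.0], [0.001, 0.0, -1.0]]
force: [-0.1, -0.4, 5.4]
opening: 0.341
grasp_force: 29.9
```

```bash
python3 - <<'E'
from rig import bot
import cv2,numpy as np
m=bot.camera_model('wrist')
im=bot.capture('wrist');cv2.imwrite('pics/wrist2.png',im)
np.savez('w2.npz',K=m['intrinsics'],R=m['R'],t=m['t'])
s=bot.read_state();print(s['opening'],s['grasp_force'],s['force'],s['moment'],s['joint_positions'])
E
```

```text
0.34358675559193513 29.888684595935047 [-0.48225631 -0.16680995  5.04076752] [ 0.01085068  0.13388535 -0.02101995] [1.13902272e+01 4.19156281e+01 1.07541228e+02 4.41161665e-03
 3.05034364e+01 7.18856478e+01]
```

View pics/wrist2.png

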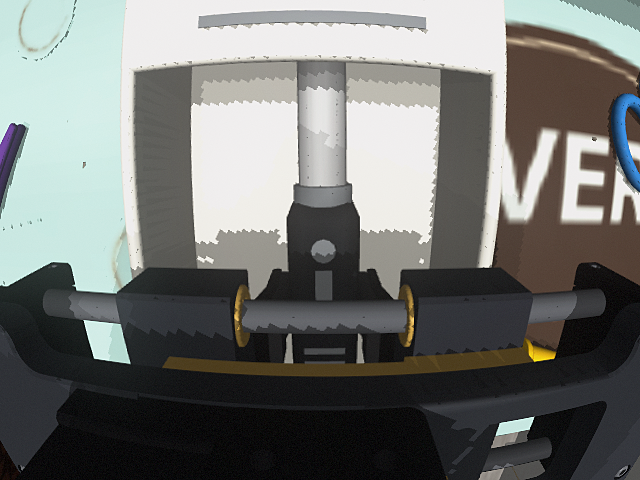

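Handle gripped (opening about 30 mm, 30 N). The handle's front shoulder is at row ~207 (287–360), and the hood edge is at row ~72. Next I plan the diagonal extraction in the tray's x–z plane and check the clearances.

```bash
cat > plan.py <<'E'
from h import *
np.set_printoptions(precision=1,suppress=True)
m=np.load('w2.npz');s=bot.read_state();R,p=s['tcp_rot'],s['position']
sh=(onz(m,(287,208),.033)+onz(m,(360,208),.033))/2; he=(onz(m,(133,72),.062)+onz(m,(495,72),.062))/2
xs=(R.T@(sh-p))[0]*1e3; xh=(R.T@(he-p))[0]*1e3
print('shoulder ahead of tcp',xs,'hood edge ahead',xh,'yaw R',np.degrees(np.arctan2(R[1,0],R[0,0])))
g=5-xs; o=50-xh+xs-5; zt=p[2]*1e3-5; print('g',g,'wand origin in rest x',o,'slack heel',o-100+105,'tip',105-o-100)
def out(a):
    return np.r_[[(x,z) for x in np.linspace(-100,5,60) for z in(0,28)],[(-100,z) for z in range(0,29,4)],[(x,z) for x in np.linspace(5,100,60) for z in(4,24)],[(100,z) for z in range(4,25,4)]]
def d(P,b):
    q=np.maximum(np.maximum([b[0],b[2]]-P,P-[b[1],b[3]]),0); return np.hypot(q[:,0],q[:,1]).min()
boxes=dict(front=(-111,-105,0,62),floor=(-111,111,0,5),hood=(50,111,57,62),back=(105,111,0,62))
def show(rows,o=o):
    for dx,dz,a in rows:   # tool shifts in cm (x, z down), tilt deg
        t=np.radians(a);M=np.array([[np.cos(t),np.sin(t)],[-np.sin(t),np.cos(t)]])
        W=(out(0)-[g,zt])@M.T+[g+o+dx*10,5+zt-dz*10]
        print((dx,dz,a),{k:round(float(d(W,b)),1) for k,b in boxes.items()},'heel',W[0],'tip',W[-1])
E
python3 - <<'E'
from plan import *
rows=[(0,0,0),(0,-.5,0),(0,-1.2,3),(0.0,-1.8,6),(0,-2.6,9),(0,-3.4,12),(0,-4.2,15),(0,-4.9,18),(0,-5.6,21),(0,-6.1,23),
(-1,-6.5,23),(-3,-7.4,23),(-5,-8.2,23),(-7,-9.1,23),(-7.5,-11,23),(-7.5,-14,20)]
for oo in (o,0,-4): print(oo);show(rows,oo)
E
```

```text
shoulder ahead of tcp 42.649375879489114 hood edge ahead 93.46027304658229 yaw R 29.500782587639108
g -37.649375879489114 wand origin in rest x -5.810897167093174 slack heel -0.8108971670931737 tip 10.810897167093174
-5.810897167093174
(0, 0, 0) {'front': 0.0, 'floor': 0.0, 'hood': 28.0, 'back': 10.8} heel [-105.8    5. ] tip [94.2 29. ]
(0, -0.5, 0) {'front': 0.0, 'floor': 5.0, 'hood': 23.0, 'back': 10.8} heel [-105.8   10. ] tip [94.2 34. ]
(0, -1.2, 3) {'front': 0.0, 'floor': 8.8, 'hood': 20.9, 'back': 10.6} heel [-106.6   20.3] tip [94.4 33.8]
(0.0, -1.8, 6) {'front': 0.0, 'floor': 7.7, 'hood': 19.7, 'back': 10.8} heel [-107.2   29.6] tip [94.2 32.6]
(0, -2.6, 9) {'front': 0.0, 'floor': 8.6, 'hood': 16.5, 'back': 11.4} heel [-107.7   41. ] tip [93.6 33.4]
(0, -3.4, 12) {'front': 0.0, 'floor': 9.7, 'hood': 13.4, 'back': 12.4} heel [-108.    52.3] tip [92.6 34.2]
(0, -4.2, 15) {'front': 0.9, 'floor': 10.8, 'hood': 10.4, 'back': 13.7} heel [-108.1   63.7] tip [91.3 35.1]
(0, -4.9, 18) {'front': 10.6, 'floor': 11.1, 'hood': 8.6, 'back': 15.4} heel [-108.    74.1] tip [89.6 35.1]
(0, 
[... 3658 characters left out ...]
[-105.7   91.7] tip [87.8 35.7]
(-1, -6.5, 23) {'front': 26.9, 'floor': 16.2, 'hood': 5.1, 'back': 27.2} heel [-115.7   95.7] tip [77.8 39.7]
(-3, -7.4, 23) {'front': 27.3, 'floor': 25.2, 'hood': 4.7, 'back': 47.2} heel [-135.7  104.7] tip [57.8 48.7]
(-5, -8.2, 23) {'front': 26.9, 'floor': 33.2, 'hood': 12.2, 'back': 67.2} heel [-155.7  112.7] tip [37.8 56.7]
(-7, -9.1, 23) {'front': 27.4, 'floor': 42.2, 'hood': 32.4, 'back': 87.3} heel [-175.7  121.7] tip [17.8 65.7]
(-7.5, -11, 23) {'front': 42.9, 'floor': 61.2, 'hood': 43.1, 'back': 94.9} heel [-180.7  140.7] tip [12.8 84.7]
(-7.5, -14, 20) {'front': 73.0, 'floor': 97.7, 'hood': 58.3, 'back': 104.9} heel [-181.   167.3] tip [ 15.1 121.5]
```

```bash
python3 - <<'E'
from plan import *
rows=[(.2,-.5,0),(.3,-.9,3),(.45,-1.5,6),(.45,-2.3,9),(.45,-3.1,12),(.4,-3.9,15),(.2,-4.6,18),(0,-5.1,20),(-1,-5.5,20),(-3,-6.2,20),(-5,-6.9,20),(-7,-7.7,20)]
for oo in (-5,-2): print(oo);show(rows,oo)
E
```

```text
shoulder ahead of tcp 42.649375879489114 hood edge ahead 93.46027304658229 yaw R 29.500782587639108
g -37.649375879489114 wand origin in rest x -5.810897167093174 slack heel -0.8108971670931737 tip 10.810897167093174
-5
(0.2, -0.5, 0) {'front': 2.0, 'floor': 5.0, 'hood': 23.0, 'back': 8.0} heel [-103.   10.] tip [97. 34.]
(0.3, -0.9, 3) {'front': 2.2, 'floor': 5.8, 'hood': 23.7, 'back': 6.8} heel [-102.8   17.3] tip [98.2 30.8]
(0.45, -1.5, 6) {'front': 3.1, 'floor': 4.7, 'hood': 22.1, 'back': 5.5} heel [-101.9   26.6] tip [99.5 29.6]
(0.45, -2.3, 9) {'front': 2.6, 'floor': 5.6, 'hood': 18.7, 'back': 6.1} heel [-102.4   38. ] tip [98.9 30.4]
(0.45, -3.1, 12) {'front': 2.3, 'floor': 6.7, 'hood': 15.3, 'back': 7.0} heel [-102.7   49.3] tip [98.  31.2]
(0.4, -3.9, 15) {'front': 1.7, 'floor': 7.8, 'hood': 12.1, 'back': 8.9} heel [-103.3   60.7] tip [96.1 32.1]
(0.2, -4.6, 18) {'front': 8.6, 'floor': 8.1, 'hood': 10.6, 'back': 12.6} heel [-105.2   71.1] tip [92.4 32.1]
(0, -5.1, 20) {'front': 14.7, 'floor': 8.7, 'hood': 9.7, 'back': 15.9} heel [-107.    78.3] tip [89.1 32.5]
(-1, -5.5, 20
[... 1040 characters left out ...]
 5.9} heel [-100.3   60.7] tip [99.1 32.1]
(0.2, -4.6, 18) {'front': 9.5, 'floor': 8.1, 'hood': 9.6, 'back': 9.6} heel [-102.2   71.1] tip [95.4 32.1]
(0, -5.1, 20) {'front': 15.7, 'floor': 8.7, 'hood': 8.6, 'back': 12.9} heel [-104.    78.3] tip [92.1 32.5]
(-1, -5.5, 20) {'front': 16.0, 'floor': 12.7, 'hood': 8.3, 'back': 22.9} heel [-114.    82.3] tip [82.1 36.5]
(-3, -6.2, 20) {'front': 15.8, 'floor': 19.7, 'hood': 8.5, 'back': 42.9} heel [-134.    89.3] tip [62.1 43.5]
(-5, -6.9, 20) {'front': 15.5, 'floor': 26.7, 'hood': 10.2, 'back': 62.9} heel [-154.    96.3] tip [42.1 50.5]
(-7, -7.7, 20) {'front': 16.2, 'floor': 34.7, 'hood': 27.9, 'back': 82.9} heel [-174.   104.3] tip [22.1 58.5]
```

>>> apply_moves(
  steps=[
    [[0.1,0,-0.1,0,0,0,-1],[0.2,0,-0.3,0,0,0,-1],[0.2,0,-0.5,0,0,0,-1],[0.3,0,-0.7,0,-1.5,0,-1],[0.3,0,-0.9,0,-3,0,-1],[0.3,0,-0.9,0,-3,0,-1]],
  ],
)

```text
time_s: 4.5
position: [0.4651, 0.208, 0.0306]
tcp_rot: [[0.869, 0.493, -0.044], [0.492, -0.87, -0.025], [-0.051, 0.0, -0.999]]
force: [-0.3, -0.9, -1.2]
opening: 0.343
grasp_force: 29.9
```

>>> apply_moves(
  steps=[
    [[0.1,0,-0.3,0,-1.5,0,-1],[0.12,0,-0.6,0,-3,0,-1],[0.1,0,-1.0,0,-4.5,0,-1],[0.08,0,-1.4,0,-6,0,-1],[0.06,0,-1.8,0,-7.5,0,-1],[0.04,0,-2.2,0,-9,0,-1],[0,0,-2.6,0,-10.5,0,-1],[-0.06,0,-3.0,0,-12,0,-1],[-0.17,0,-3.35,0,-13.5,0,-1],[-0.3,0,-3.7,0,-15,0,-1],[-0.5,0,-4.2,0,-17,0,-1],[-0.5,0,-4.2,0,-17,0,-1],[-0.5,0,-4.2,0,-17,0,-1]],
  ],
)

```text
time_s: 6.12
position: [0.4616, 0.2063, 0.0725]
tcp_rot: [[0.818, 0.492, -0.298], [0.463, -0.87, -0.168], [-0.342, -0.0, -0.94]]
force: [0.6, 0.1, -1.4]
opening: 0.342
grasp_force: 29.9
```

```bash
python3 - <<'E'
from rig import bot
import cv2,numpy as np
b=cv2.resize(bot.capture('side')[150:320,250:450],None,fx=2,fy=2);a=cv2.resize(bot.capture('wrist'),(400,300))
im=np.zeros((640,400,3),np.uint8);im[:340]=b;im[340:]=a;
im=np.hstack([b,cv2.copyMakeBorder(a,0,40,0,0,0)]);cv2.imwrite('pics/c3.png',im)
s=bot.read_state();print(s['time_s'],s['force'],s['moment'],s['grasp_force'],s['joint_positions'])
E
```

```text
6.225 [-0.0324552   0.60154748 -1.16759296] [ 0.13145363 -0.15948454  0.03167219] 29.888871107250452 [14.41187308 42.68489864 92.17740787 -5.64317912 64.62868351 78.20607371]
```

View pics/c3.png

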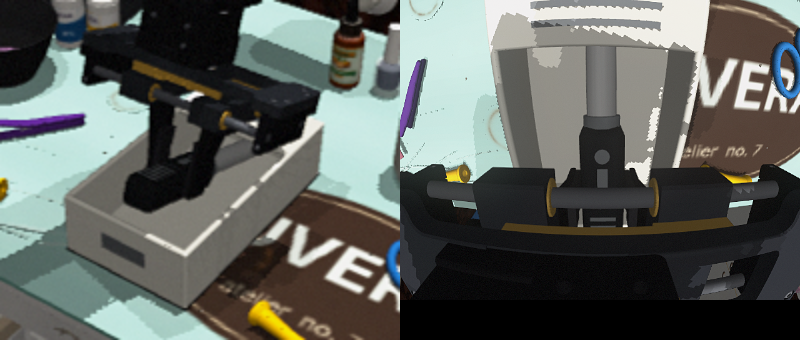

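The wand is tilted about 20°, with the handle end over the front wall. The wrist view shows the barrel clear below the hood edge, and the force is only the weight. Drawing out along its axis.

>>> apply_moves(
  steps=[
    [[-0.4,0,0,0,0,0,-1],[-1,0,0,0,0,0,-1],[-1.7,0,0,0,0,0,-1],[-2.4,0,0,0,0,0,-1],[-3.1,0,0,0,0,0,-1],[-3.8,0,0,0,0,0,-1],[-4.5,0,0,0,0,0,-1],[-5.2,0,0,0,0,0,-1],[-5.9,0,0,0,0,0,-1],[-6.6,0,0,0,0,0,-1],[-7.3,0,0,0,0,0,-1],[-8,0,0,0,0,0,-1],[-8,0,0,0,0,0,-1],[-8,0,0,0,0,0,-1]],
  ],
)

```text
time_s: 7.98
position: [0.397, 0.1694, 0.1001]
tcp_rot: [[0.818, 0.492, -0.297], [0.463, -0.87, -0.168], [-0.341, 0.0, -0.94]]
force: [0.4, 0.3, -0.6]
opening: 0.339
grasp_force: 29.9
```

Now straight up, then level.

>>> apply_moves(
  steps=[
    [[-0.3,0,-0.9,0,0,0,-1],[-0.7,0,-1.9,0,0,0,-1],[-1.0,0,-2.8,0,0,0,-1],[-1.4,0,-3.8,0,0,0,-1],[-1.7,0,-4.7,0,0,0,-1],[-2.1,0,-5.8,0,2,0,-1],[-2.5,0,-6.9,0,5,0,-1],[-2.9,0,-8,0,8,0,-1],[-3.3,0,-9,0,11,0,-1],[-3.7,0,-10.2,0,14,0,-1],[-4.1,0,-11.3,0,17,0,-1],[-4.3,0,-11.8,0,20,0,-1],[-4.3,0,-11.8,0,20,0,-1],[-4.3,0,-11.8,0,20,0,-1],[-4.3,0,-11.8,0,20,0,-1],[-4.3,0,-11.8,0,20,0,-1]],
  ],
)

```text
time_s: 9.98
position: [0.3968, 0.1694, 0.2254]
tcp_rot: [[0.87, 0.493, -0.001], [0.493, -0.87, -0.0], [-0.001, -0.0, -1.0]]
force: [0.2, 0.6, -1.7]
opening: 0.34
grasp_force: 29.9
```

```bash
python3 - <<'E'
from rig import bot
import cv2,numpy as np
b=cv2.resize(bot.capture('side')[40:340,150:450],None,fx=1.33,fy=1.33);a=cv2.resize(bot.capture('wrist'),(400,300))
a=cv2.copyMakeBorder(a,0,b.shape[0]-300,0,0,0);cv2.imwrite('pics/c4.png',np.hstack([b,a]))
s=bot.read_state();print(s['time_s'],s['force'],s['grasp_force'],s['qvel'],s['joint_positions'])
E
```

```text
10.075 [-1.10388204  1.08210182 -0.50340177] 29.88880394026637 [ 0.01904064 -0.08736145  0.12949813 -0.01950135 -0.08247839 -0.03956773] [ 8.21247460e+00  1.60936991e+01  1.09158691e+02 -2.34803533e-03
  5.47850278e+01  6.87054446e+01]
```

View pics/c4.png

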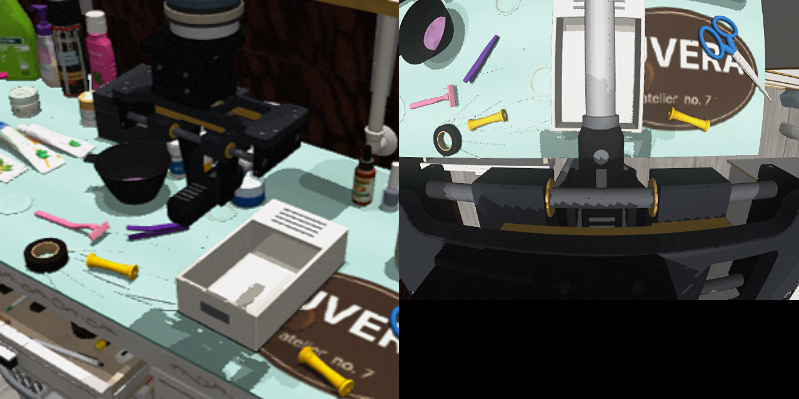

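The wand is out, held roughly level well above the tray, and the other objects look untouched. I'll check numerically that it didn't slip in pitch, by comparing the grip-time wrist image with the current one.

```bash
python3 - <<'E'
from rig import bot
import cv2,numpy as np
a=cv2.imread('pics/wrist2.png',0);b=bot.capture('wrist');cv2.imwrite('pics/w5.png',b);b=cv2.cvtColor(b,cv2.COLOR_BGR2GRAY)
for n,(x0,y0,x1,y1) in dict(button=(305,232,340,265),led=(312,265,335,300),collar=(285,178,362,225)).items():
    r=cv2.matchTemplate(b[y0-30:y1+30,x0-30:x1+30],a[y0:y1,x0:x1],cv2.TM_CCOEFF_NORMED);_,v,_,l=cv2.minMaxLoc(r);print(n,v,l[0]-30,l[1]-30)
for n,i in(('grip',a),('now',b)):
    print(n,[int(v) for v in i[100,285:365:4]],[int(v) for v in i[195,275:375:5]])
s=bot.read_state();print(s['time_s'],s['position'],np.abs(s['qvel']).max())
E
```

```text
button 0.954623281955719 0 0
led 0.9926056861877441 0 0
collar 0.8944399356842041 0 0
grip [182, 186, 188, 133, 164, 188, 208, 222, 227, 229, 228, 219, 203, 163, 166, 97, 186, 248, 184, 185] [238, 238, 238, 238, 84, 106, 114, 125, 130, 136, 138, 139, 129, 121, 109, 87, 237, 238, 238, 238]
now [239, 239, 239, 170, 165, 189, 212, 222, 229, 230, 228, 221, 204, 190, 168, 120, 238, 237, 239, 239] [139, 159, 153, 150, 84, 105, 117, 125, 130, 133, 137, 136, 128, 119, 107, 84, 249, 248, 248, 249]
10.125 [0.39666149 0.16937964 0.22547462] 0.1531384305801963
```

>>> apply_moves(
  steps=[
    [[0,0,0,0,0,0,-1],[0,0,0,0,0,0,-1],[0,0,0,0,0,0,-1],[0,0,0,0,0,0,-1],[0,0,0,0,0,0,-1],[0,0,0,0,0,0,-1],[0,0,0,0,0,0,-1],[0,0,0,0,0,0,-1]],
  ],
)

```text
time_s: 11.12
position: [0.3966, 0.1693, 0.2257]
tcp_rot: [[0.87, 0.492, 0.0], [0.492, -0.87, -0.0], [0.0, 0.0, -1.0]]
force: [-0.1, -0.0, -1.3]
opening: 0.34
grasp_force: 29.9
```

```bash
python3 -c "
from rig import bot
print(bot.hand_in())"
```

```text
the job is handed in; nothing more can be done
None
```

The wand was drawn out diagonally with no contact force seen at any check, and I handed the job in at 11.1 s with the arm holding it level and still, about 14 cm above the tray's rim; the other objects were left alone.

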